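# Bring the hanging heat lamp over the apple tart and still its swing

## Robot

A 7-joint arm with a two-finger parallel gripper is mounted at the origin on the work surface. World frame = base frame: x ahead of the robot, y to its left, z up, the work surface at z = 0. Lengths are in m, angles in rad, forces in N, time in s.
With the tool pointing down it reaches from about 0.425 to 0.875 m from the base axis. Payload 9.9 kg.
Tool frame: the origin (TCP) lies midway between the tips of the shut fingers; the grasp point (between the pads) lies 19 mm behind it; z points along the fingers, x is the direction in which the jaws open and shut, and the axes are right-handed (so a half turn about z gives the same grasp; the last joint's range is limited). The gripper opens to 85 mm and grips with 20 to 120 N. Pads are 22 mm wide; open, the fingers measure 114 mm over their backs; the gripper's body (76 mm by 85 mm) begins 54 mm behind the grasp point. The pads swing forward as they close: fully open they stand 13 mm farther back than shut.
Start: joints at [-1.258, 0.576, 0.025, 1.437, -0.015, 1.129, -0.057], TCP at [0.261, 0.623, 0.231] pointing down, gripper open.
Joint ranges: [-2.76, 2.76], [-0.34, 2.15], [-1.52, 1.57], [0.19, 2.46], [-1.09, 4.23], [0.17, 1.99], [-2.82, 2.82]. Speed limits (rad/s): [2.22, 2.22, 3.01, 3.01, 3.14, 3.14, 3.14].

## Interface

Orientations are given as a 3x3 rotation matrix whose columns are the frame's x, y, z axes.
In Python, from workcell import ctrl, eyes, order, recognise, mark_of gives the robot as it stands. The module is installed in compiled form; this text tells all that it offers.
- The arm moves only by the tool carry_out, never from a script. Its argument "steps" is a list of rows, each an object of numbers: "jaw": the finger opening in cm, from 0 to 8.54; "dx", "dy", "dz": the shift along the world's x, y, z in cm; "roll": the turn about the world's z in degrees. A call has 1 to 12 rows; each row shifts and turns the commanded pose from where the row before left it; what a row does not reach is not made up. A row lasts 1/10 s, in which the tool goes at most 50 mm and 8.59 degrees, less where a joint would pass 70% of its speed; a pose out of reach is approached as far as the arm can. A call with a gripper value outside its range is refused whole. The fingers move at their own pace and stop on an object; "force" is the grip in N (left out, the last holds). Time passes only in rows, so rows that do not move let the fingers close. It gives the time, the measured TCP pose, the force and the opening at its end, in the units of the state.
- ctrl.get_obs(): the state, without advancing time (a new reading comes with each control period).
- eyes.snapshot(name): name is "side" or "top"; returns a dict with "frame" (384x512x3 uint8, blue, green, red), "intrinsics" (3x3 intrinsics, pixels), "distortion" ([k1, k2, p1, p2, k3] as OpenCV has them; the pictures are not rectified), "origin" and "orientation" of the camera in the world. Camera axes: x right, y down, z forward; pixel columns grow to the right and rows downward; lengths in m; the calibration is good to about 2 mm. A picture is of the moment at which its call begins. There is no depth.
- order.hand_in(): hands the job in, once; it reports no verdict.
Trained networks look in a picture, given as the dict that the camera call returned (one of the last four; its "shot" number tells which), for a name from the list of things; names that differ only in an ending like _2 or _b are one class to them, and where a whole thing is asked for, a point or a joint stands for the part that bears it (a point fixed in the world has none). Each returns a list of dicts, best first, with "p" (0 to 1); they miss things now and then, are a little off and sometimes report something else, mostly with a low value. They report only what shows in the picture. A call takes as long as a camera call.
- recognise(query, picture): "xy" ([column, row] in pixels, amid what is visible of it).
- mark_of(query, picture): "xy" ([column, row] in pixels: a listed point, or the origin of a listed thing).
The state is a dict: "time_s": time; "joint_pos": joint angles; "dq": joint speeds; "joint_torque": joint torques, N m; "tool_pos": TCP position; "tcp_rot": TCP orientation; "wrist_force": force on the tool from outside, world axes, zero at the start; "torque": the same for the moment, N m; "finger_gap": opening from 0.0 (shut) to 1.0 (fully open).
Only numpy, scipy, OpenCV 4.12 (cv2) and the standard library are available. Lean on these libraries where they do the work, as an engineer would, in place of code of your own. Each camera call takes 0.05 s, during which the arm holds its last target. There are 200 camera calls.

## Task

The heat lamp is parked at the end of its gantry, held aside by a catch: press the red thumb pad down to free it (it will start to swing), then take the black handle, slide the trolley along the rail, take the swing out of the lamp and, once it has stayed still for three seconds centred over the apple tart on the warm plate, let go of the handle and leave it hanging there. The lamp is hot: never touch it, steady it only by moving the trolley, and never let it swing out much farther than it was held aside. Leave the apple tart and the other pastries where they are.

Things in the scene. Friction and masses are not known exactly. Their poses are not given: they have to be found in the camera images.
- gantry: fixed steel counter-top gantry: two round posts (32 mm) 530 mm either side of its centre carry a straight level rail, 36 mm square, axis 760 mm above the counter. Origin: on the counter under the middle of the rail; y runs along the rail to the parking end (the robot's left), x points away from the robot, z up. May be turned a few degrees
- trolley (a joint): travel of the grey trolley along the rail, m: 0 at the parking end (its start, against the end stop), growing along gantry -y to 0.54 at the other stop. It stands at gantry y = 0.27 - travel, and the lamp's swivel with it. Slides with about 4 N of dry friction and stays where it is left, even under the swinging lamp; 1 kg with its rod
- handle (a point): grip point of the trolley's handle: upright black round grip, 30 mm thick, z 237 to 322 mm, free at the top; this point is on its axis, 295 mm up. Take it from above, fingers either side along the rail. It stands 200 mm in front (gantry -x) of the rail, beside the lamp's swivel; a rigid rod (14 mm) runs from its foot towards the rail and rises upright 82 mm beyond the grip. Moves with the trolley
- lamp: hanging heat lamp, hot: copper cone shade 180 mm wide, 108 mm high, on a rigid brass stem, about 0.9 kg. Origin: centre of the shade's mouth; z up the stem. Its swivel on the trolley is 500 mm above the mouth, 720 mm up; swings along the rail only. Starts 0.18 rad out to gantry +y, held by the catch; freed, it swings like a 0.459 m simple pendulum (period 1.36 s), almost undamped
- catch: parking catch that holds the lamp. Origin: middle of the top face of its red thumb pad (50 x 50 x 10 mm), about 272 mm above the counter, 182 mm in front of the rail (gantry -x). Its stiff level hinge (axis along gantry x) is 90 mm from there towards gantry +y. Pressing takes about 3 N and lowers the pad up to 43 mm; the lamp is free once it is about 20 mm down. The pad stays where it is left
- apple_tart: golden apple tart, round, 176 mm wide, 34 mm high, resting on the warm plate with its top 66 mm above the counter; origin at the centre of its underside. It stands under the rail line (to within 5 mm), somewhere between the middle of the rail and its far end
- warm_plate: square warm plate, 250 x 250 mm and 32 mm high, steel with a black glass top, fixed; origin at the centre of its underside
- lemon_tart: lemon tart with white meringue kisses in a white dish, 160 mm wide, on a black board 184 mm square; about 75 mm high; origin at the centre of its underside; leave alone
- strawberry_tart: strawberry tart, 160 mm wide, on a black board 184 mm square; about 55 mm high; origin at the centre of its underside; leave alone
- chocolate_cake: chocolate cake with cream kisses, 140 mm wide, on a black board 161 mm square; about 80 mm high; origin at the centre of its underside; leave alone
- caramel_square: square caramel cake, 120 mm wide, on a black board 160 mm square; about 57 mm high; origin at the centre of its underside; leave alone

How it is judged:
On the way, in this order (a step that is already met when the one before it is completed fails the run):
1. the catch is pressed down and the lamp swings free of it (distance of catch from where it was at the start of the episode above 0.015 m and angle between lamp's own z axis and vertical below 0.1 rad).
2. the lamp hangs still over the apple tart for 3 s (horizontal distance between lamp and apple_tart below 0.025 m and angle between lamp's own z axis and vertical below 0.08 rad and angular speed of lamp below 0.2 rad/s), for 3 s.
At the end, for the whole second after the job is handed in: The lamp's mouth is within 25 mm of the apple tart's centre seen from above, the lamp within 0.08 rad of plumb and swinging slower than 0.2 rad/s, the tart still in its place on the warm plate (within 20 mm), the handle let go (all of step 2 and distance of apple_tart from where it was at the start of the episode below 0.02 m); the robot touches nothing.
It fails at once if the robot touches the hot lamp (contact force between any of the arm, the fingers and lamp above 0.5 N).
It fails at once if the lamp swings out wildly (beyond 0.4 rad) (angle between lamp's own z axis and vertical above 0.4 rad).
It fails at once if a pastry is pushed away (more than 20 mm) (distance of any of lemon_tart, strawberry_tart, chocolate_cake, caramel_square, apple_tart from where it was at the start of the episode above 0.02 m).
It also fails if it takes over 48 s, if anything falls off the work surface, if the arm or the gripper's body presses on something with over 40 N, if the wrist force passes 120 N, or if a joint passes its speed limit or range.

## Working session

There is one attempt and no reset: what is moved stays moved. The work goes in short steps, Python scripts to look and compute and a tool call to move; the robot and the scene stay as the last step left them, time stands still between calls to the robot, and variables do not carry over. Pictures are saved under pics/ and viewed, about 8 in all and at most 12, crops included, and the job is handed in when it is done.

Besides the shell and the picture viewer there is one more tool, called as name(argument=value, ...) on one line, values as JSON. carry_out: Moves the arm, as the interface text tells. Its arguments: {"type":"object","properties":{"steps":{"type":"array"},"force":{"type":"number"}},"required":["steps"]}

```bash
mkdir -p pics
cat > h.py <<'E'
import numpy as np, cv2
from workcell import ctrl, eyes, order, recognise, mark_of
def ray(s,xy):
    u=cv2.undistortPoints(np.array([[xy]],float),np.array(s["intrinsics"],float),np.array(s["distortion"],float))[0,0]
    return np.array(s["origin"],float),np.array(s["orientation"],float)@np.array([u[0],u[1],1.])
def atz(s,xy,z):
    o,d=ray(s,xy); return o+d*(z-o[2])/d[2]
def tri(s1,a,s2,b):
    o1,d1=ray(s1,a);o2,d2=ray(s2,b)
    t=np.linalg.lstsq(np.c_[d1,-d2],o2-o1,rcond=None)[0]
    p,q=o1+t[0]*d1,o2+t[1]*d2
    return (p+q)/2,np.linalg.norm(p-q)
E
python3 - <<'E'
from h import *
np.set_printoptions(precision=4,suppress=True)
S={n:eyes.snapshot(n) for n in("side","top")}
for n in S:
    cv2.imwrite(f"pics/{n}0.png",S[n]["frame"]); print(n,S[n]["origin"],S[n]["orientation"])
M={}
for q in["handle","catch","apple_tart","warm_plate","lamp","gantry","trolley"]:
    for n in S:
        try:r=mark_of(q,S[n])[:2]
        except Exception as e:r=[];print(e)
        print(q,n,[(np.round(k["xy"],1),round(k["p"],2)) for k in r])
        if r:M[q,n]=r[0]["xy"]
    if (q,"side") in M and (q,"top") in M: print("  tri",tri(S["side"],M[q,"side"],S["top"],M[q,"top"]))
    z={"apple_tart":.032,"warm_plate":0,"handle":.295,"catch":.272,"gantry":0}.get(q)
    if z is not None:
        for n in S:
            if (q,n) in M: print("  atz",n,atz(S[n],M[q,n],z))
print(ctrl.get_obs())
E
```

```text
side [-0.0461 -0.9531  1.0591] [[ 0.8346 -0.3556  0.4208]
 [-0.5507 -0.5199  0.653 ]
 [-0.0134 -0.7767 -0.6297]]
top [ 0.3344 -0.0453  1.6348] [[ 0.0275 -0.9905  0.135 ]
 [-0.9994 -0.0246  0.0229]
 [-0.0194 -0.1355 -0.9906]]
handle side [(array([164.7, 122.6]), 0.96)]
handle top [(array([162.2, 221.3]), 0.76)]
  tri (array([0.4367, 0.268 , 0.3015]), np.float64(0.007129429769138588))
  atz side [0.4375 0.2799 0.295 ]
  atz top [0.4405 0.2682 0.295 ]
catch side [(array([156.7, 113. ]), 0.65), (array([306. , 354.3]), 0.24)]
catch top [(array([126.2, 216.7]), 0.69)]
  tri (array([0.4533, 0.3796, 0.2769]), np.float64(0.001223535732432611))
  atz side [0.457  0.3878 0.272 ]
  atz top [0.4532 0.3814 0.272 ]
apple_tart side [(array([268.1, 218.2]), 0.6)]
apple_tart top [(array([261.6, 176.8]), 0.71)]
  tri (array([ 0.6268, -0.0099,  0.0211]), np.float64(0.0034773933952062168))
  atz side [ 0.618  -0.0192  0.032 ]
  atz top [ 0.6264 -0.0109  0.032 ]
warm_plate side [(array([274.3, 226. ]), 0.76)]
warm_plate top []
  atz side [ 0.6337 -0.0319  0.    ]
lamp side [(array([211. , 110.7]), 0.66)]

[... 390 characters left out ...]
ple_tart, caramel_square, catch, chocolate_cake, gantry, handle, lamp, lemon_tart, strawberry_tart, warm plate
trolley top []
{'time_s': 0.7, 'joint_pos': array([-1.2578,  0.5757,  0.0249,  1.4371, -0.015 ,  1.129 , -0.0565]), 'dq': array([ 0.0023,  0.0003,  0.0013, -0.0002, -0.0001, -0.    ,  0.0002]), 'joint_torque': array([ -0.0005, -76.5288,   2.2474, -28.6259,   0.0151,   0.0026,
         0.    ]), 'tool_pos': array([0.2609, 0.6226, 0.2313]), 'tcp_rot': array([[ 0.3864,  0.9223, -0.    ],
       [ 0.9223, -0.3864,  0.    ],
       [ 0.    , -0.    , -1.    ]]), 'wrist_force': array([0.3475, 0.5874, 0.5914]), 'torque': array([ 0.0396,  0.0009, -0.0216]), 'finger_gap': 0.9965540237079942}
```

```bash
python3 -c "
import cv2;a=cv2.imread('pics/side0.png');b=cv2.imread('pics/top0.png')
cv2.imwrite('pics/side0b.png',cv2.resize(a,(800,600)));cv2.imwrite('pics/top0b.png',cv2.resize(b,(800,600)))"
```

```text
(no output)
```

View pics/side0b.png

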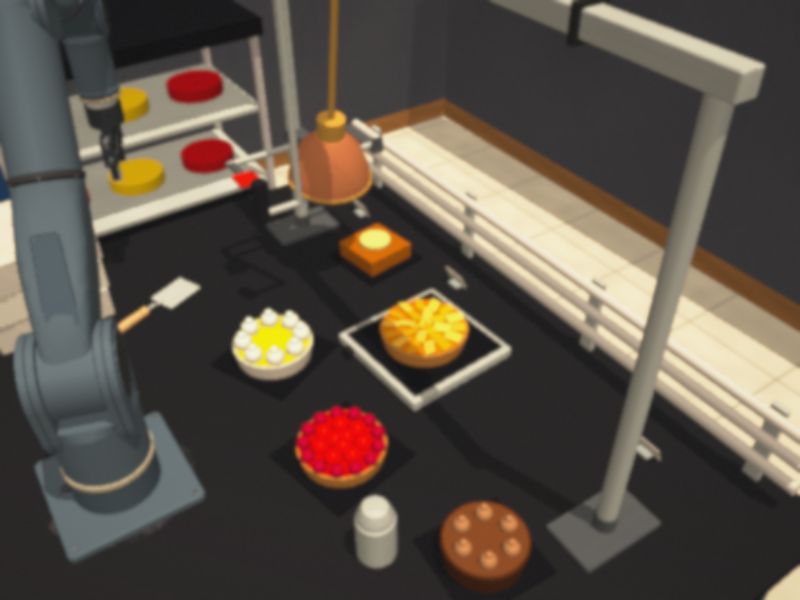

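View pics/top0b.png

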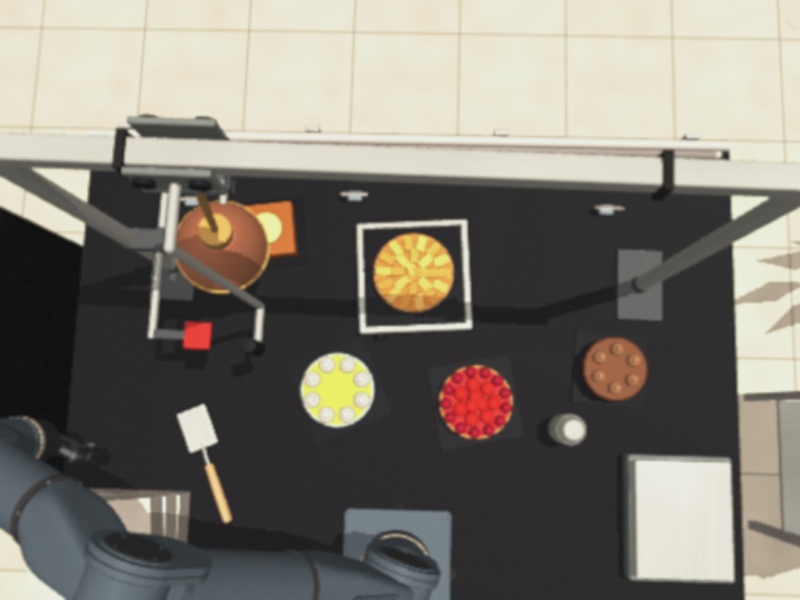

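Side view: red pad at about (157,115) in camera pixels, handle just right of and below it, copper lamp at (211,110), tart at (270,210). The top view agrees: pad (126,214), handle (160,221), tart (264,174). Next I'll refine the gantry frame using colour and the post feet, without using robot time.

Run:
```python
from h import *
np.set_printoptions(precision=4,suppress=True)
S={n:eyes.snapshot(n) for n in("side","top")}
def seg(f,lo,hi,box):
    m=cv2.inRange(cv2.cvtColor(f,cv2.COLOR_BGR2HSV),lo,hi);k=np.zeros_like(m);x0,y0,x1,y1=box;k[y0:y1,x0:x1]=1;m*=k
    n,l,st,c=cv2.connectedComponentsWithStats(m);i=1+np.argmax(st[1:,4]);return c[i],st[i]
for n,b in(("side",(140,100,170,130)),("top",(110,200,140,230))):
    c,st=seg(S[n]["frame"],(0,200,120),(6,255,255),b);print("pad",n,c,st,atz(S[n],c,.270))
for n,b in(("side",(236,185,305,240)),("top",(232,145,300,208))):
    c,st=seg(S[n]["frame"],(8,120,90),(35,255,255),b);print("tart",n,c,st,atz(S[n],c,.055))
for n,b in(("side",(180,70,245,135)),("top",(105,120,180,195))):
    c,st=seg(S[n]["frame"],(3,80,40),(16,230,255),b);print("lamp",n,c,st)
    for h in (.25,.3):print(atz(S[n],c,h))
sc=.64
for n,xy in(("side",(605,527)),("top",(636,287)),("side",(303,215)) ):
    print("foot",n,atz(S[n],np.array(xy)*sc,0))
# far post & near post via plate corners top image
print("far plate corners",[atz(S["top"],np.array(p)*sc,0.0)[:2] for p in((618,250),(662,250),(662,320),(617,318))])
print("warm plate corners",[atz(S["top"],np.array(p)*sc,0.032)[:2] for p in((357,225),(467,221),(471,327),(361,332))])
# rail edges front top (z=.778)
print("rail front-top edge",[atz(S["top"],np.array(p)*sc,.778)[:2] for p in((240,171),(640,187))])
print("rail back-top edge",[atz(S["top"],np.array(p)*sc,.778)[:2] for p in((240,140),(640,150))])
f=S["top"]["frame"][190:240,100:190];g=S["side"]["frame"][90:145,135:205]
cv2.imwrite("pics/crop.png",np.hstack([cv2.resize(f,(400,400),interpolation=cv2.INTER_CUBIC),cv2.resize(g,(400,400),interpolation=cv2.INTER_CUBIC)]))
```

```text
pad side [156.8118 114.0706] [150 110  14  10  85] [0.4557 0.3845 0.27  ]Traceback (most recent call last):
  File "<stdin>", line 8, in <module>
  File "<stdin>", line 6, in seg
    return _wrapfunc(a, 'argmax', axis=axis, out=out, **kwds)
    return bound(*args, **kwds)
ValueError: attempt to get argmax of an empty sequence
```

```bash
cat >> h.py <<'E'
def seg(f,lo,hi,box):
    m=cv2.inRange(cv2.cvtColor(f,cv2.COLOR_BGR2HSV),lo,hi);k=np.zeros_like(m);x0,y0,x1,y1=box;k[y0:y1,x0:x1]=1;m*=k
    n,l,st,c=cv2.connectedComponentsWithStats(m)
    if n<2: return None,None
    i=1+np.argmax(st[1:,4]);return c[i],st[i]
np.set_printoptions(precision=4,suppress=True)
E
python3 - <<'E'
from h import *
S={n:eyes.snapshot(n) for n in("side","top")}
hsv=cv2.cvtColor(S["top"]["frame"],cv2.COLOR_BGR2HSV);print(hsv[214,126],hsv[165,125],hsv[158,160])
for n,b in(("side",(140,100,170,130)),("top",(110,200,140,230))):
    c,st=seg(S[n]["frame"],(0,150,100),(8,255,255),b)
    if c is not None: print("pad",n,c,st,atz(S[n],c,.270))
for n,b in(("side",(236,185,305,240)),("top",(232,145,300,208))):
    c,st=seg(S[n]["frame"],(8,120,90),(35,255,255),b);print("tart",n,c,st,atz(S[n],c,.055))
for n,b in(("side",(180,70,245,135)),("top",(105,120,180,195))):
    c,st=seg(S[n]["frame"],(3,80,40),(16,230,255),b);print("lamp",n,c,st)
    if c is not None:
      for h in (.25,.3):print(atz(S[n],c,h))
sc=.64
for n,xy in(("side",(605,527)),("top",(636,287)),("side",(303,215)) ):
    print("foot",n,atz(S[n],np.array(xy)*sc,0))
print("far plate corners",[atz(S["top"],np.array(p)*sc,0.0)[:2] for p in((618,250),(662,250),(662,320),(617,318))])
print("warm plate corners",[atz(S["top"],np.array(p)*sc,0.032)[:2] for p in((357,225),(467,221),(471,327),(361,332))])
print("rail front-top edge",[atz(S["top"],np.array(p)*sc,.778)[:2] for p in((240,171),(640,187))])
print("rail back-top edge",[atz(S["top"],np.array(p)*sc,.778)[:2] for p in((240,140),(640,150))])
f=S["top"]["frame"][190:240,100:190];g=S["side"]["frame"][90:145,135:205]
cv2.imwrite("pics/crop.png",np.hstack([cv2.resize(f,(450,250)),cv2.resize(g,(350,250))]))
E
```

```text
[  1 187 232] [ 10  98 125] [ 10 145 160]
pad side [156.7119 114.0932] [149 109  16  12 118] [0.4553 0.3846 0.27  ]
pad top [126.1519 214.4146] [117 206  19  18 316] [0.4602 0.3826 0.27  ]
tart side [271.1292 212.0845] [ 243  190   58   45 2013] [ 0.6274 -0.022   0.055 ]
tart top [264.0471 174.2658] [ 239  149   52   51 2058] [ 0.6313 -0.0196  0.055 ]
lamp side [212.5797 107.1096] [ 190   70   49   62 1806]
[0.6453 0.3523 0.25  ]
[0.6026 0.2717 0.3   ]
lamp top [146.5951 153.2314] [ 113  125   67   59 2035]
[0.6515 0.3385 0.25  ]
[0.6401 0.3246 0.3   ]
foot side [ 0.629  -0.5315  0.    ]
foot top [ 0.6198 -0.5262  0.    ]
foot side [0.6706 0.5795 0.    ]
far plate corners [array([ 0.7046, -0.4866]), array([ 0.7069, -0.5866]), array([ 0.5459, -0.5834]), array([ 0.5479, -0.4825])]
warm plate corners [array([0.7414, 0.1095]), array([ 0.7563, -0.1391]), array([ 0.5155, -0.1519]), array([0.4982, 0.0917])]
rail front-top edge [array([0.6168, 0.1839]), array([ 0.607 , -0.3041])]
rail back-top edge [array([0.6565, 0.1862]), array([ 0.6537, -0.3049])]
```

View pics/crop.png

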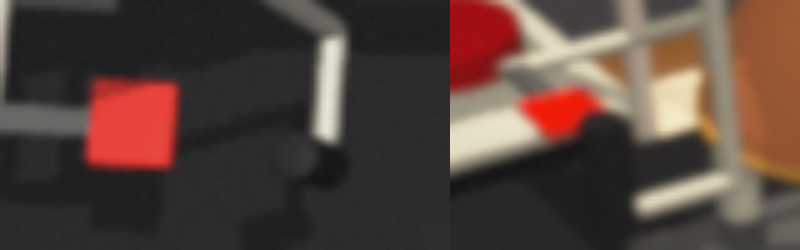

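The crop shows the red pad clear from above and the handle's dark top at top-camera pixel (159,221). The rail is turned about -1°. I'll go above the pad now.

carry_out(steps=[{"jaw": 0,"dz": 4},{"dz": 4},{"dz": 4},{"dx": 2.8,"dy": -3.4,"roll": 4},{"dx": 2.8,"dy": -3.4,"roll": 4},{"dx": 2.8,"dy": -3.4,"roll": 4},{"dx": 2.8,"dy": -3.4,"roll": 4},{"dx": 2.8,"dy": -3.4,"roll": 4},{"dx": 2.8,"dy": -3.5,"roll": 2},{"dx": 2.8,"dy": -3.5},{}], force=40)

```text
$.steps[0]: bad value
```

carry_out(steps=[{"jaw": 0,"dx": 0,"dy": 0,"dz": 4,"roll": 0},{"jaw": 0,"dx": 0,"dy": 0,"dz": 4,"roll": 0},{"jaw": 0,"dx": 0,"dy": 0,"dz": 4,"roll": 0},{"jaw": 0,"dx": 2.8,"dy": -3.4,"dz": 0,"roll": 4},{"jaw": 0,"dx": 2.8,"dy": -3.4,"dz": 0,"roll": 4},{"jaw": 0,"dx": 2.8,"dy": -3.4,"dz": 0,"roll": 4},{"jaw": 0,"dx": 2.8,"dy": -3.4,"dz": 0,"roll": 4},{"jaw": 0,"dx": 2.8,"dy": -3.4,"dz": 0,"roll": 4},{"jaw": 0,"dx": 2.8,"dy": -3.5,"dz": 0,"roll": 2},{"jaw": 0,"dx": 2.8,"dy": -3.5,"dz": 0,"roll": 0},{"jaw": 0,"dx": 0,"dy": 0,"dz": 0,"roll": 0}], force=40)

```text
time_s: 2.0
tool_pos: [0.462, 0.3758, 0.3517]
tcp_rot: [[0.023, 1.0, 0.003], [1.0, -0.023, -0.003], [-0.003, 0.003, -1.0]]
wrist_force: [1.1, -0.1, 0.3]
finger_gap: -0.0
```

carry_out(steps=[{"jaw": 0,"dx": -0.3,"dy": 0.4,"dz": -3,"roll": 0},{"jaw": 0,"dx": 0,"dy": 0,"dz": -3,"roll": 0},{"jaw": 0,"dx": 0,"dy": 0,"dz": -2,"roll": 0},{"jaw": 0,"dx": 0,"dy": 0,"dz": -1.6,"roll": 0},{"jaw": 0,"dx": 0,"dy": 0,"dz": -1.6,"roll": 0},{"jaw": 0,"dx": 0,"dy": 0,"dz": 0,"roll": 0}])

```text
time_s: 2.6
tool_pos: [0.453, 0.3861, 0.2376]
tcp_rot: [[0.013, 1.0, -0.002], [1.0, -0.013, -0.002], [-0.002, -0.002, -1.0]]
wrist_force: [0.5, -0.7, 0.0]
finger_gap: -0.003
```

```bash
cat >> h.py <<'E'
GX,YAW=.632,-.017
def plane(s,xy):   # ray meets lamp's swing plane -> world pt
    o,d=ray(s,xy);n=np.array([np.cos(YAW),np.sin(YAW),0]);return o+d*((n@(np.array([GX,0,0])-o))/(n@d))
def lamp_px(s):
    f=s["frame"];c,st=seg(f,(3,80,40),(16,230,255),(60,90,420,215) if s["shot"]<0 else (0,0,512,384));return c,st
E
python3 - <<'E'
from h import *
for i in range(6):
    s=eyes.snapshot("side");t=eyes.snapshot("top")
    for n,q in(("side",s),("top",t)):
        h=cv2.cvtColor(q["frame"],cv2.COLOR_BGR2HSV)
        c,st=seg(q["frame"],(3,80,40),(13,230,255),(170,40,290,150) if n=="side" else (95,100,260,200));print(n,c,st)
cv2.imwrite("pics/a.png",np.hstack([cv2.resize(s["frame"],(400,300)),cv2.resize(t["frame"],(400,300))]))
print(ctrl.get_obs()["time_s"],ctrl.get_obs()["tool_pos"],ctrl.get_obs()["wrist_force"])
E
```

```text
side [218.9482 114.3726] [ 193   91   53   44 1758]
top [167.8375 160.1939] [ 137  130   59   57 2099]
side [224.5964 118.9703] [ 197   95   55   45 1784]
top [179.8179 159.1193] [ 150  128   58   59 2213]
side [229.7126 122.2459] [ 201   98   57   45 1830]
top [187.2258 158.4299] [ 152  128   66   60 2440]
side [233.5256 124.3296] [ 207  100   56   45 1857]
top [191.5597 158.0704] [ 152  128   72   60 2571]
side [235.2149 125.0823] [ 208  101   57   45 1871]
top [192.2862 157.9926] [ 152  128   73   60 2582]
side [234.3996 124.6482] [ 207  101   57   45 1862]
top [189.1401 158.2564] [ 152  128   69   60 2484]
3.2 [0.4539 0.3866 0.2394] [-0.2535  0.1567 -1.1053]
```

View pics/a.png

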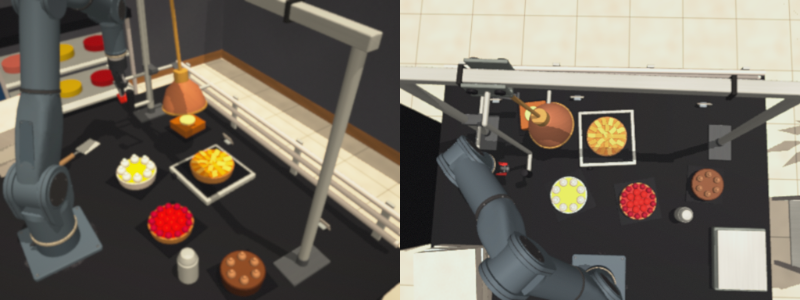

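The lamp is free and swinging: in the side view the shade centroid moved from (219,114) to (235,125) and turned back. The arm does not hide it. Next I'll grasp the handle.

carry_out(steps=[{"jaw": 0,"dx": 0,"dy": 0,"dz": 4.5,"roll": 0},{"jaw": 5,"dx": 0,"dy": 0,"dz": 4.5,"roll": 0},{"jaw": 8.5,"dx": 0,"dy": 0,"dz": 4,"roll": 0},{"jaw": 8.5,"dx": -0.4,"dy": -4,"dz": 0,"roll": 0},{"jaw": 8.5,"dx": -0.6,"dy": -4,"dz": 0,"roll": 0},{"jaw": 8.5,"dx": -0.6,"dy": -3.6,"dz": 0,"roll": 0},{"jaw": 8.5,"dx": 0,"dy": 0,"dz": 0,"roll": 0},{"jaw": 8.5,"dx": 0,"dy": 0,"dz": 0,"roll": 0}])

```text
time_s: 4.0
tool_pos: [0.4379, 0.2701, 0.3699]
tcp_rot: [[0.014, 1.0, 0.001], [1.0, -0.014, 0.001], [0.001, 0.001, -1.0]]
wrist_force: [0.6, 0.5, 0.7]
finger_gap: 0.995
```

Run:
```python
from h import *
s=eyes.snapshot("side");t=eyes.snapshot("top")
o=ctrl.get_obs();print(o["time_s"],o["tool_pos"],o["finger_gap"])
for n,q in(("side",s),("top",t)):
    r=mark_of("handle",q)[:2];print(n,[(np.round(k["xy"],1),k["p"],atz(q,k["xy"],.295)) for k in r])
f=t["frame"][170:245,110:210];g=s["frame"][70:145,115:215]
cv2.imwrite("pics/b.png",np.hstack([cv2.resize(f,(400,300)),cv2.resize(g,(400,300))]))
```

```text
4.1 [0.4378 0.2716 0.3693] 0.999296797821783
side [(array([167.1, 118.4]), 0.69, array([0.4548, 0.2988, 0.295 ])), (array([241.9, 160.6]), 0.26, array([ 0.5238, -0.0254,  0.295 ]))]
top [(array([159.4, 219.7]), 0.97, array([0.445 , 0.2766, 0.295 ]))]
```

View pics/b.png

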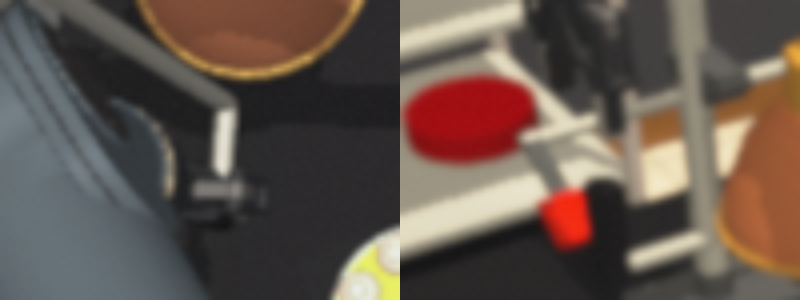

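The side crop shows the catch down and the open fingers above the handle; the top crop shows the handle under the gripper. I'll go down and close.

carry_out(steps=[{"jaw": 8.5,"dx": 0.3,"dy": 0,"dz": -3,"roll": 0},{"jaw": 8.5,"dx": 0,"dy": 0,"dz": -3,"roll": 0},{"jaw": 8.5,"dx": 0,"dy": 0,"dz": -3.1,"roll": 0},{"jaw": 8.5,"dx": 0,"dy": 0,"dz": 0,"roll": 0},{"jaw": 2,"dx": 0,"dy": 0,"dz": 0,"roll": 0},{"jaw": 2,"dx": 0,"dy": 0,"dz": 0,"roll": 0},{"jaw": 2,"dx": 0,"dy": 0,"dz": 0,"roll": 0},{"jaw": 2,"dx": 0,"dy": 0,"dz": 0,"roll": 0},{"jaw": 2,"dx": 0,"dy": 0,"dz": 0,"roll": 0}], force=60)

```text
time_s: 5.1
tool_pos: [0.4414, 0.2714, 0.2798]
tcp_rot: [[0.012, 1.0, 0.002], [1.0, -0.012, 0.002], [0.002, 0.002, -1.0]]
wrist_force: [-0.2, 1.2, 5.4]
finger_gap: 0.339
```

```bash
cat >> h.py <<'E'
W=np.sqrt(9.81/.459)
def track(n=14,cam="side",box=(150,30,330,190)):
    """fit y(t)=m+a cos+b sin about the end time; prints mean, amplitude, and position/velocity now"""
    T=[];Y=[];A=[];C=[]
    for i in range(n):
        s=eyes.snapshot(cam);T.append(ctrl.get_obs()["time_s"]-.05)
        c,st=seg(s["frame"],(3,80,40),(13,230,255),box);Y.append(plane(s,c)[1]);A.append(st[4]);C.append(c)
    T=np.array(T);Y=np.array(Y);o=ctrl.get_obs();t0=o["time_s"];ok=np.array(A)>.6*max(A)
    M=np.c_[np.ones(n),np.cos(W*(T-t0)),np.sin(W*(T-t0))]
    x=np.linalg.lstsq(M[ok],Y[ok],rcond=None)[0];r=Y-M@x
    print("t0",t0,"mean y %.4f amp %.4f"%(x[0],np.hypot(*x[1:])),"phase: peak+y at t0+%.3f"%((np.arctan2(x[2],x[1])/W)%(2*np.pi/W)),"resid %.4f"%r[ok].std(),"area",min(A),max(A))
    print("tool",o["tool_pos"],"gap",o["finger_gap"],"F",o["wrist_force"]);return T,Y,s,C
E
python3 - <<'E'
from h import *
T,Y,s,C=track(28);print(np.round(Y,3),T[0],T[1],C[0])
E
```

```text
t0 6.5 mean y 0.2646 amp 0.0761 phase: peak+y at t0+1.272 resid 0.0019 area 1616 1875
tool [0.4414 0.2714 0.2798] gap 0.33502197192771715 F [-0.7661  1.7857  5.6129]
[0.336 0.332 0.325 0.315 0.301 0.281 0.263 0.245 0.229 0.214 0.202 0.194
 0.188 0.188 0.192 0.199 0.209 0.223 0.24  0.257 0.275 0.294 0.31  0.321
 0.33  0.335 0.337 0.336] 5.1000000000000005 5.15 [212.8586 107.2704]
```

Firm grip: opening 29 mm, lamp amplitude about 0.17 rad. Now I'll work out a row-by-row trolley profile that takes the swing out on the way.

```bash
cat > plan.py <<'E'
import numpy as np
from scipy.optimize import minimize
W=np.sqrt(9.81/.459);L=.459
def basis(n,delay,Tend):
    # residual (theta, theta'/W) at Tend per unit row velocity (m/s); piecewise-constant velocity rows
    R=np.zeros((2,n))
    for i in range(n):
        for t,sg in((i*.1+delay,1),((i+1)*.1+delay,-1)):
            k=-sg/L/W; R[:,i]+=[k*np.sin(W*(Tend-t)),k*np.cos(W*(Tend-t))]
    return R
def plan(th_amp,tpeak,D,n,delay=.06,vmax=.45,vmin=0.):
    # theta=th_amp cos(W(t-tpeak)), t from call start; D signed travel along +y
    Te=n*.1+delay;R=basis(n,delay,Te)
    f=np.array([th_amp*np.cos(W*(Te-tpeak)),-th_amp*np.sin(W*(Te-tpeak))])
    A=np.r_[R,np.full((1,n),.1)];b=np.r_[-f,D]
    dm=np.diff(np.eye(n),axis=0);P=dm.T@dm+.01*np.eye(n);P[0,0]+=1;P[-1,-1]+=1
    s=np.sign(D) or 1
    bd=[(min(s*vmin,s*vmax),max(s*vmin,s*vmax))]*n
    r=minimize(lambda v:v@P@v,np.full(n,D/n/.1),jac=lambda v:2*P@v,bounds=bd,constraints={"type":"eq","fun":lambda v:A@v-b,"jac":lambda v:A},method="SLSQP",options={"maxiter":500})
    v=np.round(r.x*10,2)/10 # cm rounding
    res=R@v+f; return v*10, np.hypot(*res), v.sum()*.1, r.success
def peak(th_amp,tpeak,v,delay):
    Ts=np.arange(0,3,.02);out=[]
    for T in Ts:
        th=th_amp*np.cos(W*(T-tpeak))
        for i in range(len(v)):
            for t,sg in((i*.1+delay,1),((i+1)*.1+delay,-1)):
                if T>t: th-=sg*v[i]/10/L/W*np.sin(W*(T-t))
        out.append(th)
    return np.abs(out).max()
E
python3 - <<'E'
from plan import *
for n in(12,16,20,24):
    for vm in(0,-.2):
        v,res,d,ok=plan(.168,1.272-1.359,-.287,n,vmin=vm);print(n,vm,ok,v,round(res,3),d,[round(peak(.168,-.087,v,q),3) for q in(.03,.06,.1)])
E
```

```text
12 0 True [-1.49 -2.44 -2.94 -3.09 -3.02 -2.86 -2.69 -2.55 -2.42 -2.22 -1.84 -1.14] 0.0 -0.28700000000000003 [np.float64(0.155), np.float64(0.155), np.float64(0.155)]
12 -0.2 True [-1.49 -2.44 -2.94 -3.09 -3.02 -2.86 -2.69 -2.55 -2.42 -2.22 -1.84 -1.14] 0.0 -0.28700000000000003 [np.float64(0.155), np.float64(0.155), np.float64(0.155)]
16 0 True [-0.84 -1.64 -2.34 -2.86 -3.15 -3.21 -3.04 -2.69 -2.25 -1.79 -1.38 -1.06
 -0.84 -0.7  -0.56 -0.36] 0.0 -0.2871 [np.float64(0.155), np.float64(0.155), np.float64(0.155)]
16 -0.2 True [-0.84 -1.64 -2.34 -2.86 -3.15 -3.21 -3.04 -2.69 -2.25 -1.79 -1.38 -1.06
 -0.84 -0.69 -0.56 -0.36] 0.0 -0.28700000000000003 [np.float64(0.155), np.float64(0.155), np.float64(0.155)]
20 0 True [-0.43 -0.94 -1.49 -1.99 -2.39 -2.61 -2.65 -2.51 -2.22 -1.85 -1.47 -1.14
 -0.92 -0.83 -0.85 -0.93 -1.01 -1.02 -0.88 -0.55] 0.0 -0.28680000000000005 [np.float64(0.155), np.float64(0.155), np.float64(0.155)]
20 -0.2 True [-0.43 -0.94 -1.49 -1.99 -2.39 -2.62 -2.65 -2.51 -2.22 -1.85 -1.47 -1.14
 -0.92 -0.83 -0.85 -0.93 -1.01 -1.02 -0.88 -0.55] 0.0 -0.2869 [np.float64(0.155), np.float64(0.155), np.float64(0.155)]
24 0 True [-0.3  -0.64 -0.98 -1.29 -1.52 -1.64 -1.66 -1.58 -1.43 -1.26 -1.11 -1.02
 -1.   -1.06 -1.19 -1.35 -1.51 -1.61 -1.62 -1.53 -1.33 -1.04 -0.69 -0.33] 0.0 -0.2869 [np.float64(0.155), np.float64(0.155), np.float64(0.155)]
24 -0.2 True [-0.3  -0.64 -0.98 -1.29 -1.52 -1.64 -1.66 -1.58 -1.44 -1.27 -1.11 -1.01
 -1.   -1.06 -1.19 -1.36 -1.51 -1.61 -1.62 -1.53 -1.33 -1.04 -0.69 -0.33] 0.0 -0.2871 [np.float64(0.155), np.float64(0.155), np.float64(0.155)]
```

carry_out(steps=[{"jaw": 2,"dx": -0.03,"dy": -1.5,"dz": 0,"roll": 0},{"jaw": 2,"dx": -0.04,"dy": -2.44,"dz": 0,"roll": 0},{"jaw": 2,"dx": -0.05,"dy": -2.94,"dz": 0,"roll": 0},{"jaw": 2,"dx": -0.05,"dy": -3.09,"dz": 0,"roll": 0},{"jaw": 2,"dx": -0.05,"dy": -3.02,"dz": 0,"roll": 0},{"jaw": 2,"dx": -0.05,"dy": -2.86,"dz": 0,"roll": 0},{"jaw": 2,"dx": -0.05,"dy": -2.69,"dz": 0,"roll": 0},{"jaw": 2,"dx": -0.04,"dy": -2.55,"dz": 0,"roll": 0},{"jaw": 2,"dx": -0.04,"dy": -2.42,"dz": 0,"roll": 0},{"jaw": 2,"dx": -0.04,"dy": -2.22,"dz": 0,"roll": 0},{"jaw": 2,"dx": -0.03,"dy": -1.84,"dz": 0,"roll": 0},{"jaw": 2,"dx": -0.02,"dy": -1.14,"dz": 0,"roll": 0}])

```text
time_s: 7.7
tool_pos: [0.4356, -0.0172, 0.2797]
tcp_rot: [[0.014, 1.0, 0.001], [1.0, -0.014, 0.001], [0.001, 0.001, -1.0]]
wrist_force: [-6.0, 3.9, 12.6]
finger_gap: 0.339
```

Run:
```python
from h import *
T,Y,s,C=track(20,box=(200,60,350,200));print(np.round(Y,3),C[0],C[-1])
t=eyes.snapshot("top");cv2.imwrite("pics/c.png",np.hstack([cv2.resize(s["frame"],(400,300)),cv2.resize(t["frame"],(400,300))]))
```

```text
t0 8.7 mean y -0.0214 amp 0.0208 phase: peak+y at t0+0.758 resid 0.0004 area 2300 2417
tool [ 0.4356 -0.0174  0.2797] gap 0.3375481022925023 F [-5.8738 -4.5081 13.0225]
[-0.028 -0.022 -0.018 -0.013 -0.009 -0.005 -0.003 -0.001 -0.001 -0.001
 -0.003 -0.005 -0.009 -0.013 -0.018 -0.023 -0.028 -0.032 -0.035 -0.038] [274.2845 161.9684] [276.2528 163.5784]
```

View pics/c.png

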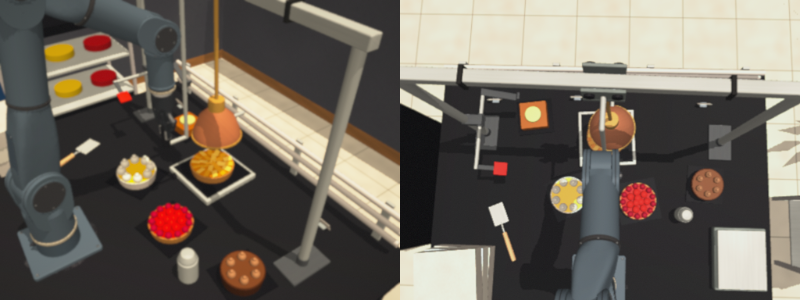

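The lamp hangs over the tart: mean y -0.021 against the tart at -0.021, with 0.046 rad of swing left. Next is a correction with no net travel.

Run:
```python
from plan import *
from h import ctrl
print(ctrl.get_obs()["time_s"])
for n in (8,10,12):
    v,res,d,ok=plan(.046,9.458-8.75,0.,n,vmin=-.45);print(n,ok,v,res,d)
```

```text
8.75
8 True [-0.68 -0.62 -0.2   0.26  0.53  0.5   0.24 -0.03] 0.00011068010069854703 1.3877787807814458e-18
10 True [-0.51 -0.54 -0.27  0.1   0.4   0.52  0.43  0.18 -0.1  -0.22] 9.290140164544059e-05 -0.00010000000000000148
12 True [-0.32 -0.37 -0.24 -0.    0.24  0.4   0.43  0.33  0.13 -0.1  -0.25 -0.25] 0.00021615833446301418 6.938893903907229e-19
```

carry_out(steps=[{"jaw": 2,"dx": -0.01,"dy": -0.68,"dz": 0,"roll": 0},{"jaw": 2,"dx": -0.01,"dy": -0.62,"dz": 0,"roll": 0},{"jaw": 2,"dx": 0,"dy": -0.2,"dz": 0,"roll": 0},{"jaw": 2,"dx": 0,"dy": 0.26,"dz": 0,"roll": 0},{"jaw": 2,"dx": 0.01,"dy": 0.53,"dz": 0,"roll": 0},{"jaw": 2,"dx": 0.01,"dy": 0.5,"dz": 0,"roll": 0},{"jaw": 2,"dx": 0,"dy": 0.24,"dz": 0,"roll": 0},{"jaw": 2,"dx": 0,"dy": -0.03,"dz": 0,"roll": 0}])

```text
time_s: 9.55
tool_pos: [0.4357, -0.0165, 0.2797]
tcp_rot: [[0.013, 1.0, 0.001], [1.0, -0.013, 0.0], [0.0, 0.001, -1.0]]
wrist_force: [-6.3, 0.7, 13.4]
finger_gap: 0.335
```

Run:
```python
from h import *
T,Y,s,C=track(20,box=(200,60,350,200))
for q in("apple_tart","lamp"): print(q,[(np.round(k["xy"],1),k["p"],atz(s,k["xy"],.032 if q!="lamp" else .22),plane(s,k["xy"])) for k in mark_of(q,s)[:2]])
```

```text
t0 10.55 mean y -0.0207 amp 0.0041 phase: peak+y at t0+0.577 resid 0.0003 area 2347 2376
tool [ 0.4357 -0.0165  0.2797] gap 0.3414970209053789 F [-7.1587  0.7442 12.8603]
apple_tart [(array([273.3, 219.2]), 0.76, array([ 0.6289, -0.0323,  0.032 ]), array([ 0.6315, -0.0287,  0.028 ]))]
lamp [(array([274.9, 169.6]), 0.72, array([ 0.6345, -0.0274,  0.22  ]), array([ 0.6315, -0.0316,  0.2238])), (array([175.9, 228.8]), 0.3, array([ 0.2809, -0.0919,  0.22  ]), array([ 0.6468,  0.8717, -0.7189]))]
```

The remaining swing is 0.009 rad and the lamp and tart agree within a few mm. I'll hold still for over 3 s, then check.

carry_out(steps=[{"jaw": 2,"dx": 0,"dy": 0,"dz": 0,"roll": 0},{"jaw": 2,"dx": 0,"dy": 0,"dz": 0,"roll": 0},{"jaw": 2,"dx": 0,"dy": 0,"dz": 0,"roll": 0},{"jaw": 2,"dx": 0,"dy": 0,"dz": 0,"roll": 0},{"jaw": 2,"dx": 0,"dy": 0,"dz": 0,"roll": 0},{"jaw": 2,"dx": 0,"dy": 0,"dz": 0,"roll": 0},{"jaw": 2,"dx": 0,"dy": 0,"dz": 0,"roll": 0},{"jaw": 2,"dx": 0,"dy": 0,"dz": 0,"roll": 0},{"jaw": 2,"dx": 0,"dy": 0,"dz": 0,"roll": 0},{"jaw": 2,"dx": 0,"dy": 0,"dz": 0,"roll": 0},{"jaw": 2,"dx": 0,"dy": 0,"dz": 0,"roll": 0},{"jaw": 2,"dx": 0,"dy": 0,"dz": 0,"roll": 0}])

```text
time_s: 11.85
tool_pos: [0.4357, -0.0165, 0.2797]
tcp_rot: [[0.013, 1.0, 0.001], [1.0, -0.013, 0.001], [0.001, 0.001, -1.0]]
wrist_force: [-6.2, 0.7, 13.1]
finger_gap: 0.334
```

Run:
```python
from h import *
T,Y,s,C=track(24,box=(200,60,350,200))
c,st=seg(s["frame"],(14,150,120),(35,255,255),(236,185,305,240));print("tart",c,st,atz(s,c,.06))
for i in range(2):
    for n in("side","top"):
        s=eyes.snapshot(n)
        for q,z in(("apple_tart",.032),("lamp",.22)):
            print(n,q,[(k["p"],atz(s,k["xy"],z)) for k in mark_of(q,s)[:1]])
print(ctrl.get_obs()["time_s"])
```

```text
t0 13.05 mean y -0.0207 amp 0.0043 phase: peak+y at t0+0.794 resid 0.0003 area 2351 2378
tool [ 0.4357 -0.0165  0.2797] gap 0.33339489386992605 F [-5.9002  0.1777 12.81  ]
tart [271.1869 212.0378] [ 243  191   57   43 1878] [ 0.6244 -0.0265  0.06  ]
side apple_tart [(0.84, array([ 0.6215, -0.0193,  0.032 ]))]
side lamp [(0.56, array([ 0.632 , -0.0299,  0.22  ]))]
top apple_tart []
top lamp [(0.63, array([ 0.6283, -0.0273,  0.22  ]))]
side apple_tart [(0.8, array([ 0.6227, -0.0258,  0.032 ]))]
side lamp [(0.86, array([ 0.6295, -0.0204,  0.22  ]))]
top apple_tart [(0.67, array([ 0.6715, -0.0199,  0.032 ]))]
top lamp [(0.58, array([ 0.6238, -0.0259,  0.22  ]))]
13.65
```

carry_out(steps=[{"jaw": 4,"dx": 0,"dy": 0,"dz": 0,"roll": 0},{"jaw": 6,"dx": 0,"dy": 0,"dz": 0,"roll": 0},{"jaw": 8,"dx": 0,"dy": 0,"dz": 0,"roll": 0},{"jaw": 8,"dx": 0,"dy": 0,"dz": 0,"roll": 0},{"jaw": 8,"dx": 0,"dy": 0,"dz": 1,"roll": 0},{"jaw": 8,"dx": 0,"dy": 0,"dz": 3,"roll": 0},{"jaw": 8,"dx": 0,"dy": 0,"dz": 3,"roll": 0},{"jaw": 8,"dx": 0,"dy": 0,"dz": 3,"roll": 0},{"jaw": 8,"dx": 0,"dy": 0,"dz": 1,"roll": 0},{"jaw": 8,"dx": 0,"dy": 0,"dz": 0,"roll": 0}])

```text
time_s: 14.65
tool_pos: [0.4366, -0.0166, 0.3898]
tcp_rot: [[0.013, 1.0, 0.003], [1.0, -0.013, 0.0], [0.0, 0.003, -1.0]]
wrist_force: [0.9, -0.1, -0.3]
finger_gap: 0.938
```

Run:
```python
from h import *
T,Y,s,C=track(24,box=(200,60,350,200))
c,st=seg(s["frame"],(14,150,120),(35,255,255),(236,185,305,240));print("tart",c,atz(s,c,.06))
t=eyes.snapshot("top");cv2.imwrite("pics/d.png",np.hstack([cv2.resize(s["frame"],(400,300)),cv2.resize(t["frame"],(400,300))]))
```

```text
t0 15.85 mean y -0.0207 amp 0.0041 phase: peak+y at t0+0.710 resid 0.0004 area 2349 2376
tool [ 0.436  -0.0165  0.3883] gap 0.932208112268336 F [ 0.5452 -0.9017 -0.6453]
tart [271.2006 212.0415] [ 0.6244 -0.0266  0.06  ]
```

View pics/d.png

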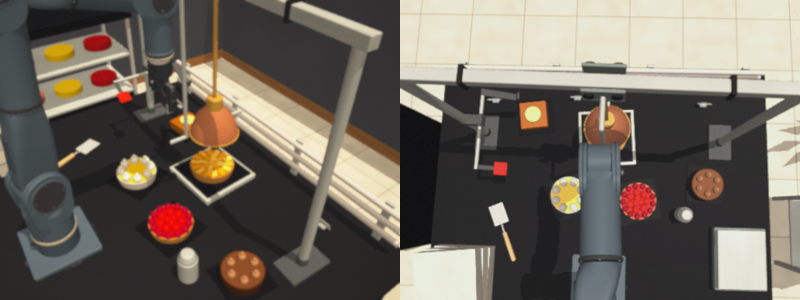

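The gripper is clear above the handle, at tip height 388 mm against the grip's top at 322 mm. The lamp hangs over the tart at about (215,130) in the side half, and every pastry is in place. Handing in.

```bash
python3 -c "
from workcell import order; print(order.hand_in())"
```

```text
the job is handed in; nothing more can be done
None
```

The lamp is hanging almost still over the apple tart, the handle is released, and the job was handed in at about 15.9 s on the robot's clock. The hand-in gives no verdict.

- **What I did:** I pressed the catch down and gripped the handle. I slid the trolley 287 mm with a speed profile timed to cancel the swing, then made one small back-and-forth correction. I held still for about 4 s, then opened the fingers and lifted clear.
- **Swing:** after release it was about 0.009 rad (roughly 0.04 rad/s), against limits of 0.08 rad and 0.2 rad/s.
- **Position:** the lamp's mean is y = -0.021. The colour estimates of the tart's y ranged from -0.020 to -0.027, so the offset is about 6 mm at most along the rail, against the 25 mm limit.
- **Contact:** the fingertips are about 66 mm above the handle, wrist force is about 0, and the tart has not moved in the picture.
- **Disagreements:** single readings from the trained networks scattered by about 10 mm, and one top-view tart reading was 40 mm off in x. The tart was partly hidden by the lamp and arm in that view, so I disregarded that reading.

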